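# Trip both roller-lever limit switches by hand

### The job

Check the two limit switches by hand: first on the stand at the robot's left, then on the one at its right, gently push the roller lever sideways under its hood until it clicks, and let it spring back upright before going on. Each lever gives only one way, and the two differ, so feel which way it goes and do not force it; leave the multimeter between the stands where it lies.

Things in the scene. Friction and masses are not known exactly. Their poses are not given: they have to be found in the camera images.
- switch_a: one of two identical limit switch stands fixed to the desk. Origin: centre of the foot plate's underside; z up, x to its back (its front faces -x). Foot plate 120 (x) x 130 x 8 mm; back plate 130 mm wide, 210 high, at x = 47 to 53 mm; switch case and head on it, 44 mm wide, x = 7 to 47 mm, up to z = 108 mm. Sides and front are open; a flat hood on top covers the lever
- switch_a_hood (a point): middle of the front edge of this stand's hood, on its underside: x = -45, y = 0, z = 206 mm in the stand's frame. Hood 150 mm wide, 4 thick, reaching to the back plate; brackets below it at the back (x = 3 to 53, y = +-58, z = 160 to 210 mm). The lever under it is reached with the tool leaning 30 to 40 degrees, fingers pointing down and toward the stand's back
- switch_a_roller (a point): centre of the roller at the top of this stand's upright lever, moving with it. At rest x = -23.5, y = 0, z = 158 mm in the stand's frame. Grey disc, 32 mm in diameter, 14 thick, axis along the stand's x. Behind it a steel arm, 14 mm wide, 5 thick, goes 70 mm down to the pivot at z = 88 mm. Swings in the stand's y-z plane
- switch_a_lever (a joint): lever angle, rad: 0 upright at rest, grows the only way it gives; click at 0.5, hard stop at 0.9. One stand's lever gives to +y of its stand, the other's to -y; they look alike; which is which is not told: try. The wrong way only the springy arm bends (10 N: 8 mm at the roller); the right way it takes about 1.5 N at the roller to start, 4.5 N at the click, 7 N at the stop. Springs back
- switch_b: one of two identical limit switch stands fixed to the desk. Origin: centre of the foot plate's underside; z up, x to its back (its front faces -x). Foot plate 120 (x) x 130 x 8 mm; back plate 130 mm wide, 210 high, at x = 47 to 53 mm; switch case and head on it, 44 mm wide, x = 7 to 47 mm, up to z = 108 mm. Sides and front are open; a flat hood on top covers the lever
- switch_b_hood (a point): middle of the front edge of this stand's hood, on its underside: x = -45, y = 0, z = 206 mm in the stand's frame. Hood 150 mm wide, 4 thick, reaching to the back plate; brackets below it at the back (x = 3 to 53, y = +-58, z = 160 to 210 mm). The lever under it is reached with the tool leaning 30 to 40 degrees, fingers pointing down and toward the stand's back
- switch_b_roller (a point): centre of the roller at the top of this stand's upright lever, moving with it. At rest x = -23.5, y = 0, z = 158 mm in the stand's frame. Grey disc, 32 mm in diameter, 14 thick, axis along the stand's x. Behind it a steel arm, 14 mm wide, 5 thick, goes 70 mm down to the pivot at z = 88 mm. Swings in the stand's y-z plane
- switch_b_lever (a joint): lever angle, rad: 0 upright at rest, grows the only way it gives; click at 0.5, hard stop at 0.9. One stand's lever gives to +y of its stand, the other's to -y; they look alike; which is which is not told: try. The wrong way only the springy arm bends (10 N: 8 mm at the roller); the right way it takes about 1.5 N at the roller to start, 4.5 N at the click, 7 N at the stop. Springs back
- multimeter_mid (a point): middle of the loose hand multimeter lying between the stands, half-way up; the meter is 146 mm long (its own x), 70 mm wide, 42 mm high; not to be handled

How it is judged:
On the way, in this order (a step that is already met when the one before it is completed fails the run):
1. the left stand's lever is pushed to its click (0.5 rad) (((y of switch_a in the frame of switch_b above 0 m and value of joint switch_a_lever above 0.5 rad) or (y of switch_b in the frame of switch_a above 0 m and value of joint switch_b_lever above 0.5 rad))), for 0.1 s.
2. the left lever has sprung back (under 0.1 rad) (((y of switch_a in the frame of switch_b above 0 m and value of joint switch_a_lever below 0.1 rad) or (y of switch_b in the frame of switch_a above 0 m and value of joint switch_b_lever below 0.1 rad))), for 0.1 s.
3. the right stand's lever is pushed to its click (0.5 rad) (((y of switch_a in the frame of switch_b below 0 m and value of joint switch_a_lever above 0.5 rad) or (y of switch_b in the frame of switch_a below 0 m and value of joint switch_b_lever above 0.5 rad))), for 0.1 s.
At the end, for the whole second after the job is handed in: After the left lever and then the right one have been pushed to their clicks, both levers are back upright (within 0.1 rad of rest) and the multimeter lies within 30 mm of where it was (value of joint each of switch_a_lever, switch_b_lever below 0.1 rad and distance of multimeter_mid from where it was at the start of the episode below 0.03 m); the robot touches nothing.
It fails at once if a lever or stand is forced: switch_a is pushed with more than 35 N (contact force between switch_a and anything else above 35 N).
It fails at once if a lever or stand is forced: switch_b is pushed with more than 35 N (contact force between switch_b and anything else above 35 N).
It fails at once if the multimeter is shifted by more than 30 mm (distance of multimeter_mid from where it was at the start of the episode above 0.03 m).
It also fails if it takes over 56 s, if anything falls off the work surface, if the arm or the gripper's body presses on something with over 40 N, if the wrist force passes 120 N, or if a joint passes its speed limit or range.

### The arm

A 7-joint arm with a two-finger parallel gripper is mounted at the origin on the work surface; the furniture and walls round the work are solid. World frame = base frame: x ahead of the robot, y to its left, z up, the work surface at z = 0. Lengths are in m, angles in rad, forces in N, time in s.
With the tool pointing down it reaches from about 0.4 to 0.875 m from the base axis. Payload 19.3 kg.
Tool frame: the origin (TCP) lies at the very end of the fingers, on their centre line; the grasp point (between the pads) lies 19 mm behind it; z points along the fingers, y is the line along which they close (so a half turn about z gives the same grasp; the last joint's range is limited). The gripper opens to 85 mm and grips with 20 to 120 N. Pads are 22 mm wide; open, the fingers measure 114 mm over their backs; the gripper's body (76 mm by 85 mm) begins 54 mm behind the grasp point. The pads swing forward as they close: fully open they stand 13 mm farther back than shut.
Start: joints at [-1.17, 0.521, -0.036, 1.599, 0.021, 1.021, -0.113], TCP at [0.284, 0.557, 0.231] pointing down, gripper open.
Joint ranges: [-2.91, 2.91], [-0.3, 2.13], [-1.5, 1.42], [0.17, 2.43], [-1.26, 4.41], [0.16, 1.93], [-2.52, 2.52]. Speed limits (rad/s): [1.89, 1.89, 2.39, 2.39, 3.01, 3.01, 3.01].

### API

Orientations are given as [roll, pitch, yaw] about the fixed x, y, z axes, in that order (R = Rz(yaw) Ry(pitch) Rx(roll)).
In Python, from workcell import bot gives the robot as it stands. The module is installed in compiled form; this text tells all that it offers.
- The arm moves only by the tool apply_moves, never from a script. Its arguments are lists of equal length, an entry for each row: "claw": the finger opening in m, from 0 to 0.0854; "xyz": the shift along the tool's x, y, z in m, a list of three; "twist": the turn, a rotation vector about the tool's x, y, z in rad, a list of three. A call has 1 to 20 rows; each row shifts and turns the commanded pose from where the row before left it, along the tool's axes as they then stand; what a row does not reach is not made up. A row lasts 1/10 s, in which the tool goes at most 50 mm and 8.59 degrees, less where a joint would pass 70% of its speed; a pose out of reach is approached as far as the arm can. A call with a gripper value outside its range is refused whole. The fingers move at their own pace and stop on an object; "force" is the grip in N (left out, the last holds). Time passes only in rows, so rows that do not move let the fingers close. It gives the time, the measured TCP pose, the force, the opening and the grip force at its end, in the units of the state.
- bot.observe(): the state, without advancing time (a new reading comes with each control period).
- bot.grab_frame(name): name is "scene" or "top" or "wrist"; returns a dict with "img" (480x640x3 uint8, red, green, blue), "vfov" (degrees; the focal length in pixels is half the picture's height over the tangent of half this angle, whatever the lens; pixels are square), "cx", "cy" (the principal point, pixels), "view" (4x4, takes a point from world to camera coordinates). Camera axes: x right, y up, looking along -z (the intrinsics and any distortion apply to the point x, -y, -z); pixel columns grow to the right and rows downward; lengths in m; the calibration is good to about 2 mm. A picture is of the moment at which its call begins. There is no depth.
- bot.job_done(): hands the job in; it is judged then, once.
Trained networks look in the newest picture that a camera, given by its name, has taken for a name from the list of things; names that differ only in an ending like _2 or _b are one class to them, and where a whole thing is asked for, a point or a joint stands for the part that bears it (a point fixed in the world has none). Each returns a list of dicts, best first, with "score" (0 to 1); they miss things now and then, are a little off and sometimes report something else, mostly with a low value. They report only what shows in the picture. A call takes as long as a camera call.
- bot.find_in(camera, query): "position" ([x, y, z] in m, in world coordinates, good to about 4 mm: the middle of the surface that is visible of it).
The state is a dict: "clock": time; "qpos": joint angles; "qd": joint speeds; "joint_efforts": joint torques, N m; "position": TCP position; "tool_rot": TCP orientation; "force": force on the tool from outside, world axes, zero at the start; "moment": the same for the moment, N m; "grip_width": finger opening in m; "finger_force": force on a finger pad.
Only numpy, scipy, OpenCV 4.12 (cv2) and the standard library are available. Lean on these libraries where they do the work, as an engineer would, in place of code of your own. Each camera call takes 0.05 s, during which the arm holds its last target. There are 200 camera calls.

## Working session

There is one attempt and no reset: what is moved stays moved. The work goes in short steps, Python scripts to look and compute and a tool call to move; the robot and the scene stay as the last step left them, time stands still between calls to the robot, and variables do not carry over. Pictures are saved under pics/ and viewed, at most 10 in all, crops included, and the job is handed in when it is done.

Besides the shell and the picture viewer there is one more tool, called after "Call:" in YAML: its name, and indented under it one key for each argument. apply_moves: Moves the arm, as the interface text tells. Its arguments: {"type":"object","properties":{"claw":{"type":"array"},"xyz":{"type":"array"},"twist":{"type":"array"},"force":{"type":"number"}},"required":["claw","xyz","twist"]}

```bash
mkdir -p pics
python3 - <<'E'
from workcell import bot
import cv2,numpy as np
s=bot.observe(); print({k:np.round(s[k],3) for k in s})
for c in ["scene","top"]:
    f=bot.grab_frame(c); cv2.imwrite(f"pics/{c}0.png",f["img"][:,:,::-1]); print(c,f["vfov"],f["cx"],f["cy"],np.round(f["view"],3).tolist(), [k for k in f])
    for q in ["switch_a","switch_a_hood","switch_a_roller","multimeter_mid"]:
        print(q,[(np.round(d["position"],3).tolist(),round(d["score"],2)) for d in bot.find_in(c,q)][:4])
E
```

```text
{'clock': np.float64(0.0), 'qpos': array([-1.17 ,  0.522, -0.036,  1.6  ,  0.021,  1.021, -0.113]), 'qd': array([-0.   , -0.002, -0.   , -0.001,  0.   ,  0.   , -0.001]), 'joint_efforts': array([-1.0000e-03, -9.2711e+01,  1.9800e+00, -3.6994e+01,  1.8000e-02,
        8.0000e-03,  0.0000e+00]), 'position': array([0.283, 0.557, 0.231]), 'tool_rot': array([-3.141,  0.   ,  2.671]), 'force': array([-0.697, -0.751, -1.105]), 'moment': array([-0.006,  0.013,  0.01 ]), 'finger_force': np.float64(0.0), 'grip_width': np.float64(0.086)}
scene 44.638501815967125 316.12637130948144 237.40192415169562 [[-0.997, -0.07, -0.012, 0.641], [0.022, -0.467, 0.884, -0.107], [-0.067, 0.881, 0.467, -1.097], [0.0, 0.0, 0.0, 1.0]] ['img', 'vfov', 'cx', 'cy', 'view']
switch_a [([0.673, -0.115, 0.144], 0.97), ([0.683, 0.213, 0.1], 0.79)]
switch_a_hood [([0.666, -0.11, 0.14], 0.94)]
switch_a_roller [([0.644, -0.096, 0.154], 0.73)]
multimeter_mid [([0.61, 0.066, 0.033], 0.88)]
top 51.50606661738839 320.8668696399043 232.66586662013242 [[-0.025, -1.0, -0.007, 0.089], [0.995, -0.026, 0.101, -0.644], [-0.101, -0.004, 0.995, -0.971], [0.0, 0.0, 0.0, 1.0]] ['img', 'vfov', 'cx', 'cy', 'view']
switch_a [([0.653, -0.117, 0.213], 0.91), ([0.667, 0.204, 0.209], 0.86)]
switch_a_hood [([0.654, -0.112, 0.21], 0.7)]
switch_a_roller []
multimeter_mid [([0.626, 0.039, 0.028], 0.88), ([0.652, -0.116, 0.21], 0.3)]
```

View pics/scene0.png

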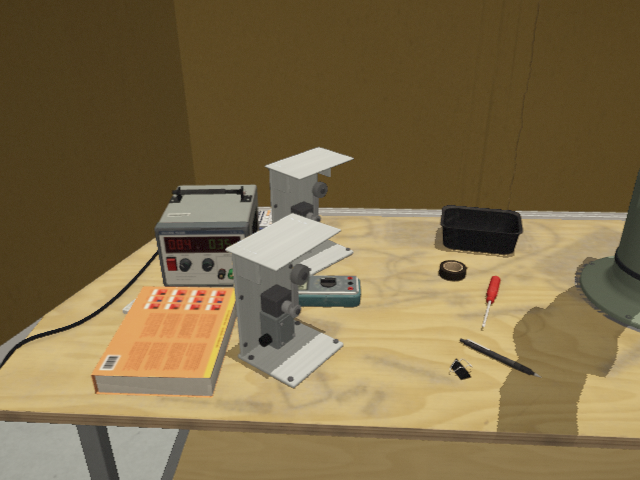

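View pics/top0.png

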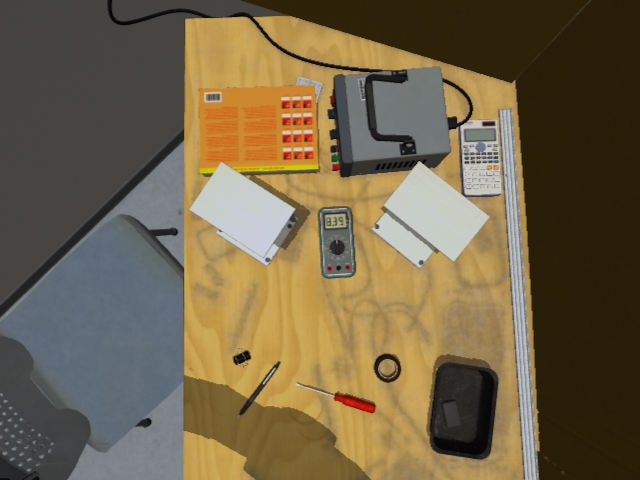

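The scene camera looks toward -y. The left stand is the near one (hood around 285,240; roller at 300,275) and the right stand is behind it (roller at 320,190). In the top view the left hood's corners are at about (222,163), (299,209), (268,254) and (191,210). The right hood's are at about (421,163), (490,213), (455,261) and (383,208). Both fronts face lower-left, toward -x+y. Next I'll fit poses to these.

```bash
cat > h.py <<'E'
from workcell import bot
import cv2,numpy as np
from scipy.optimize import least_squares
from scipy.spatial.transform import Rotation as R
def proj(f,P):
    P=np.atleast_2d(P); V=np.array(f["view"]); c=P@V[:3,:3].T+V[:3,3]
    fl=f["img"].shape[0]/2/np.tan(np.radians(f["vfov"])/2)
    return np.c_[f["cx"]+fl*c[:,0]/-c[:,2], f["cy"]+fl*c[:,1]/c[:,2]]
def w(p,P):  # stand (x,y,yaw) -> world
    P=np.atleast_2d(P)/1000.; c,s=np.cos(p[2]),np.sin(p[2])
    return np.c_[p[0]+c*P[:,0]-s*P[:,1], p[1]+s*P[:,0]+c*P[:,1], P[:,2]]
E
python3 - <<'E'
from h import *
f=bot.grab_frame("top"); im=f["img"]
g=cv2.cvtColor(im,cv2.COLOR_RGB2GRAY)
seeds={'L':[(191,210),(267,253),(299,209),(222,163)],'R':[(383,208),(455,261),(490,213),(421,163)]}
H=np.array([[-45,75,210],[-45,-75,210],[53,-75,210],[53,75,210]])
vis=im.copy()
for k,s in seeds.items():
    c=cv2.cornerSubPix(g,np.float32(s).reshape(-1,1,2),(6,6),(-1,-1),(3,50,.01)).reshape(-1,2)
    print(k,np.round(c,1).tolist())
    r=least_squares(lambda p:(proj(f,w(p,H))-c).ravel(),[.66,.2 if k=='L' else -.12,-.55],loss='soft_l1')
    print(r.x,np.degrees(r.x[2]),np.round(r.fun,1))
    F=np.array([[-60,65,8],[-60,-65,8],[60,-65,8],[60,65,8]])
    for M,col in((H,(255,0,0)),(F,(0,0,255))): cv2.polylines(vis,[np.round(proj(f,w(r.x,M))*8).astype(int)],True,col,1,shift=3)
    np.save(f"p{k}.npy",r.x)
    print('roller',w(r.x,[-23.5,0,158]),'front',w(r.x,[-45,0,206]))
a=cv2.resize(vis[140:290,170:510],None,fx=2.35,fy=2.35,interpolation=cv2.INTER_CUBIC)
fs=bot.grab_frame("scene"); v2=fs["img"].copy()
for k in'LR':
    p=np.load(f"p{k}.npy")
    t=np.linspace(0,6.28,40); D=np.c_[0*t-30.5,16*np.cos(t),158+16*np.sin(t)]
    for M in(H,F,D): cv2.polylines(v2,[np.round(proj(fs,w(p,M))*8).astype(int)],True,(255,0,0),1,shift=3)
cv2.imwrite("pics/t1.png",a[:,:,::-1]); cv2.imwrite("pics/s1.png",cv2.resize(v2[130:400,200:380],None,fx=2.2,fy=2.2)[:,:,::-1])
E
```

```text
L [[187.8000030517578, 208.6999969482422], [267.0, 253.0], [295.6000061035156, 207.6999969482422], [221.10000610351562, 161.5]]
[ 0.67005423  0.20413376 -0.57737495] -33.08114784938422 [ 1.3  0.6 -2.2  3.4  0.5 -1.2 -0.3 -1.1]
roller [[0.65036362 0.21696068 0.158     ]] front [[0.6323488  0.22869594 0.206     ]]
R [[383.79998779296875, 207.39999389648438], [453.29998779296875, 261.0], [489.20001220703125, 216.39999389648438], [418.8999938964844, 160.1999969482422]]
[ 0.65712901 -0.11799785 -0.707722  ] -40.54948389575277 [-1.3 -2.1  0.6  1.   0.6 -0.2 -0.3  0.4]
roller [[ 0.63927265 -0.1027204   0.158     ]] front [[ 0.62293599 -0.08874315  0.206     ]]
```

View pics/t1.png

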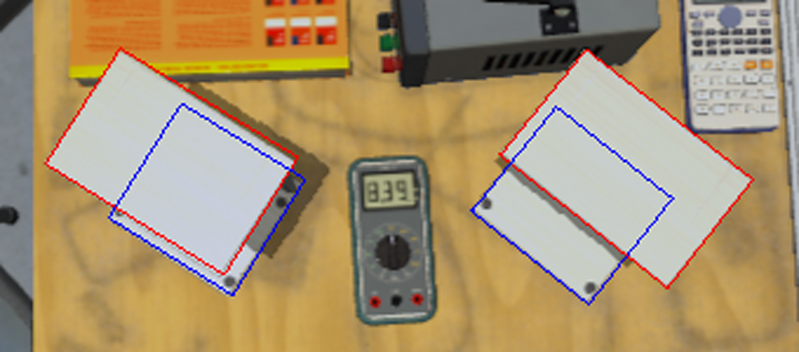

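View pics/s1.png

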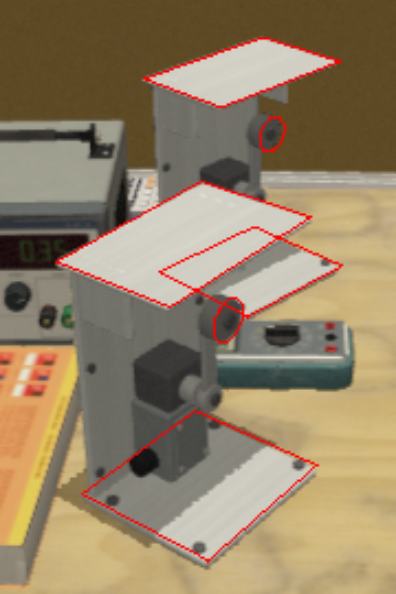

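The projected hoods, feet and rollers overlay both views within about 2 px: feet corners, left roller at (228,320) in the crop, right roller at (270,133). The poses hold. Next I'll compute the moves.

```bash
cat >> h.py <<'E'
def toolR(p,lean=40):
    a=np.radians(lean); c,s=np.cos(a),np.sin(a)
    return R.from_euler('z',p[2]).as_matrix()@np.array([[-c,0,s],[0,1,0],[-s,0,-c]])
def plan(k,P,lean=40):
    p=np.load(f"p{k}.npy"); s=bot.observe(); Rc=R.from_euler('xyz',s["tool_rot"]).as_matrix(); Rt=toolR(p,lean)
    rv=R.from_matrix(Rc.T@Rt).as_rotvec()
    print('t',s["clock"],'rotvec(tool)',np.round(rv,4),'deg',np.degrees(np.linalg.norm(rv)).round(1),'force',np.round(s["force"],2),'q',np.round(s["qpos"],2))
    c,sn=np.cos(p[2]),np.sin(p[2]); print('in stand mm',np.round((np.array([[c,sn,0],[-sn,c,0],[0,0,1]])@(s["position"]-[p[0],p[1],0]))*1000,1),'force stand',np.round(np.array([[c,sn,0],[-sn,c,0],[0,0,1]])@s["force"],2))
    for Q in P: print(Q,'shift in goal tool axes mm',np.round(Rt.T@(w(p,Q)[0]-s["position"])*1000,1))
E
python3 -c "
from h import *
plan('L',[[-86,38,223],[-21.7,38,146.5]])"
```

```text
t 0.6 rotvec(tool) [ 0.0371 -0.6974  0.1022] deg 40.4 force [-0.17 -0.23 -0.18] q [-1.17  0.52 -0.04  1.6   0.02  1.02 -0.11]
in stand mm [-516.5   84.7  231.3] force stand [-0.02 -0.28 -0.18]
[-86, 38, 223] shift in goal tool axes mm [-324.4  -46.7  283. ]
[-21.7, 38, 146.5] shift in goal tool axes mm [-324.5  -46.7  383. ]
```

Call:
apply_moves:
  claw: [0, 0, 0, 0, 0, 0, 0, 0, 0, 0, 0, 0]
  xyz:
    - [0, 0, 0]
    - [0, 0, 0]
    - [0, 0, 0]
    - [0, 0, 0]
    - [0, 0, 0]
    - [0, 0, 0]
    - [-0.027, -0.004, 0.0235]
    - [-0.027, -0.004, 0.0235]
    - [-0.027, -0.004, 0.0235]
    - [-0.027, -0.004, 0.0235]
    - [-0.027, -0.004, 0.0235]
    - [-0.027, -0.004, 0.0235]
  twist:
    - [0.0062, -0.1162, 0.017]
    - [0.0062, -0.1162, 0.017]
    - [0.0062, -0.1162, 0.017]
    - [0.0062, -0.1162, 0.017]
    - [0.0062, -0.1162, 0.017]
    - [0.0062, -0.1162, 0.017]
    - [0, 0, 0]
    - [0, 0, 0]
    - [0, 0, 0]
    - [0, 0, 0]
    - [0, 0, 0]
    - [0, 0, 0]

```text
clock: 1.8
position: [0.4513, 0.4188, 0.2274]
tool_rot: [3.141, 0.698, 2.565]
force: [-0.0, 0.4, 1.0]
grip_width: -0.0003
finger_force: 0.0
```

```bash
python3 -c "
from h import *
plan('L',[[-86,38,223],[-21.7,38,146.5]])"
```

```text
t 1.8 rotvec(tool) [ 0.0003 -0.0005  0.0002] deg 0.0 force [-0.05  0.39  0.96] q [-1.4   0.6   0.3   1.75  0.62  1.02 -0.53]
in stand mm [-300.5   60.5  227.4] force stand [-0.25  0.3   0.96]
[-86, 38, 223] shift in goal tool axes mm [-161.5  -22.5  141.2]
[-21.7, 38, 146.5] shift in goal tool axes mm [-161.5  -22.5  241.2]
```

Call:
apply_moves:
  claw: [0, 0, 0, 0, 0, 0, 0]
  xyz:
    - [-0.027, -0.0037, 0.0235]
    - [-0.027, -0.0037, 0.0235]
    - [-0.027, -0.0037, 0.0235]
    - [-0.027, -0.0037, 0.0235]
    - [-0.027, -0.0037, 0.0235]
    - [-0.027, -0.0037, 0.0235]
    - [0, 0, 0]
  twist:
    - [0, 0, 0]
    - [0, 0, 0]
    - [0, 0, 0]
    - [0, 0, 0]
    - [0, 0, 0]
    - [0, 0, 0]
    - [0, 0, 0]

```text
clock: 2.5
position: [0.6211, 0.2789, 0.2242]
tool_rot: [-3.141, 0.7, 2.558]
force: [0.1, -0.8, 0.0]
grip_width: 0.0002
finger_force: 0.0
```

Run:
```python
from h import *
plan('L',[[-86,38,223],[-21.7,38,146.5]])
f=bot.grab_frame("scene"); cv2.imwrite("pics/s2.png",f["img"][:,:,::-1])
```

```text
t 2.5 rotvec(tool) [-0.0043  0.0019 -0.0045] deg 0.4 force [ 0.07 -0.76  0.03] q [-1.08  0.61  0.37  1.77  0.71  0.77 -0.31]
in stand mm [-81.8  35.9 224.2] force stand [ 0.47 -0.6   0.03]
[-86, 38, 223] shift in goal tool axes mm [ 4.   2.1 -1.8]
[-21.7, 38, 146.5] shift in goal tool axes mm [ 3.9  2.1 98.1]
```

View pics/s2.png

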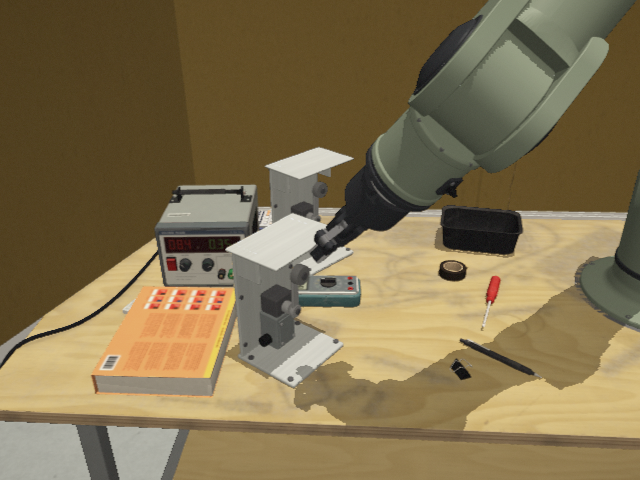

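The fingertip is in front of the left hood at about (320,245) and clear of it, with the lean as planned. Going in on the +y side of the roller.

Call:
apply_moves:
  claw: [0, 0, 0, 0, 0, 0, 0]
  xyz:
    - [0.004, 0.003, 0]
    - [0, 0, 0]
    - [0, 0, 0.024]
    - [0, 0, 0.024]
    - [0, 0, 0.024]
    - [0, 0, 0.024]
    - [0, 0, 0]
  twist:
    - [0, 0, 0]
    - [0, 0, 0]
    - [0, 0, 0]
    - [0, 0, 0]
    - [0, 0, 0]
    - [0, 0, 0]
    - [0, 0, 0]

```text
clock: 3.25
position: [0.6687, 0.2534, 0.145]
tool_rot: [-3.137, 0.698, 2.567]
force: [-0.3, -0.4, -0.1]
grip_width: 0.0
finger_force: 0.0
```

Run:
```python
from h import *
plan('L',[[-21.7,38,146.5]])
```

```text
t 3.25 rotvec(tool) [-0.0028 -0.0004  0.002 ] deg 0.2 force [-0.35 -0.38 -0.1 ] q [-1.    0.76  0.39  1.76  0.76  0.61 -0.36]
in stand mm [-28.1  40.6 145. ] force stand [-0.08 -0.51 -0.1 ]
[-21.7, 38, 146.5] shift in goal tool axes mm [-5.8 -2.6  3. ]
```

Call:
apply_moves:
  claw: [0, 0, 0, 0, 0]
  xyz:
    - [-0.004, -0.003, 0.003]
    - [0, -0.004, 0]
    - [0, -0.004, 0]
    - [0, -0.003, 0]
    - [0, 0, 0]
  twist:
    - [0, 0, 0]
    - [0, 0, 0]
    - [0, 0, 0]
    - [0, 0, 0]
    - [0, 0, 0]

```text
clock: 3.75
position: [0.6654, 0.2407, 0.1483]
tool_rot: [3.14, 0.698, 2.564]
force: [0.6, 3.8, 2.0]
grip_width: 0.0004
finger_force: 1.6
```

Run:
```python
from h import *
plan('L',[[-21.7,28,146.5]])
```

```text
t 3.75 rotvec(tool) [ 0.0019 -0.0003  0.0001] deg 0.1 force [0.58 3.8  2.04] q [-1.    0.74  0.41  1.79  0.77  0.58 -0.37]
in stand mm [-23.9  28.1 148.3] force stand [-1.58  3.5   2.04]
[-21.7, 28, 146.5] shift in goal tool axes mm [-0.5 -0.1  2.8]
```

Call:
apply_moves:
  claw: [0, 0, 0, 0]
  xyz:
    - [0, -0.002, 0]
    - [0, -0.002, 0]
    - [0, 0, 0]
    - [0, 0, 0]
  twist:
    - [0, 0, 0]
    - [0, 0, 0]
    - [0, 0, 0]
    - [0, 0, 0]

```text
clock: 4.15
position: [0.6637, 0.238, 0.1481]
tool_rot: [3.139, 0.698, 2.565]
force: [0.9, 7.1, 5.2]
grip_width: -0.0003
finger_force: 3.4
```

Run:
```python
from h import *
plan('L',[[-21.7,28,146.5]])
```

```text
t 4.15 rotvec(tool) [ 0.0027 -0.0003  0.0003] deg 0.2 force [0.94 7.09 5.24] q [-1.    0.74  0.41  1.8   0.78  0.58 -0.37]
in stand mm [-23.8  24.9 148.1] force stand [-3.08  6.46  5.24]
[-21.7, 28, 146.5] shift in goal tool axes mm [-0.6  3.1  2.6]
```

Force rises about 1 N/mm, so this is the stiff, wrong way. The left lever therefore gives to +y. Backing out and going round to the other side.

Call:
apply_moves:
  claw: [0, 0, 0, 0, 0, 0, 0, 0, 0, 0, 0]
  xyz:
    - [0, 0.006, 0]
    - [0, 0.007, 0]
    - [0, 0, -0.025]
    - [0, 0, -0.025]
    - [0, 0, -0.025]
    - [0, 0, -0.02]
    - [0, -0.025, 0]
    - [0, -0.025, 0]
    - [0, -0.025, 0]
    - [0, 0, 0]
    - [0, 0, 0]
  twist:
    - [0, 0, 0]
    - [0, 0, 0]
    - [0, 0, 0]
    - [0, 0, 0]
    - [0, 0, 0]
    - [0, 0, 0]
    - [0, 0, 0]
    - [0, 0, 0]
    - [0, 0, 0]
    - [0, 0, 0]
    - [0, 0, 0]

```text
clock: 5.25
position: [0.5783, 0.2179, 0.2205]
tool_rot: [-3.141, 0.698, 2.564]
force: [0.2, 0.1, 0.0]
grip_width: -0.0001
finger_force: 0.0
```

Run:
```python
from h import *
plan('L',[[-86,-40,223],[-23,-40,148]])
```

```text
t 5.25 rotvec(tool) [-0.0005 -0.0003  0.    ] deg 0.0 force [0.18 0.08 0.05] q [-1.12  0.52  0.43  1.97  0.8   0.68 -0.4 ]
in stand mm [-84.4 -38.5 220.5] force stand [0.1  0.16 0.05]
[-86, -40, 223] shift in goal tool axes mm [-0.4 -1.5 -3. ]
[-23, -40, 148] shift in goal tool axes mm [-0.4 -1.5 95. ]
```

Call:
apply_moves:
  claw: [0, 0, 0, 0, 0, 0, 0, 0, 0, 0]
  xyz:
    - [0, -0.001, 0.025]
    - [0, 0, 0.025]
    - [0, 0, 0.025]
    - [0, 0, 0.02]
    - [0, 0, 0]
    - [0, 0.004, 0]
    - [0, 0.004, 0]
    - [0, 0.004, 0]
    - [0, 0.004, 0]
    - [0, 0, 0]
  twist:
    - [0, 0, 0]
    - [0, 0, 0]
    - [0, 0, 0]
    - [0, 0, 0]
    - [0, 0, 0]
    - [0, 0, 0]
    - [0, 0, 0]
    - [0, 0, 0]
    - [0, 0, 0]
    - [0, 0, 0]

```text
clock: 6.25
position: [0.6379, 0.198, 0.148]
tool_rot: [3.141, 0.698, 2.564]
force: [-0.7, -0.6, 0.8]
grip_width: -0.0001
finger_force: 0.9
```

Run:
```python
from h import *
plan('L',[[-23,-24,147]])
```

```text
t 6.25 rotvec(tool) [ 0.0009 -0.0002  0.0001] deg 0.1 force [-0.69 -0.61  0.84] q [-1.02  0.7   0.45  1.92  0.86  0.51 -0.45]
in stand mm [-23.6 -22.7 148. ] force stand [-0.25 -0.88  0.84]
[-23, -24, 147] shift in goal tool axes mm [ 0.1 -1.3  1.1]
```

Call:
apply_moves:
  claw: [0, 0, 0, 0, 0]
  xyz:
    - [0, 0.004, 0.0003]
    - [0.0003, 0.004, 0.0005]
    - [0.0005, 0.004, 0.0007]
    - [0.0007, 0.004, 0.0009]
    - [0, 0, 0]
  twist:
    - [0, 0, 0]
    - [0, 0, 0]
    - [0, 0, 0]
    - [0, 0, 0]
    - [0, 0, 0]

```text
clock: 6.75
position: [0.647, 0.2108, 0.1446]
tool_rot: [-3.141, 0.698, 2.565]
force: [-2.2, -1.7, 2.7]
grip_width: -0.0006
finger_force: 1.4
```

Run:
```python
from h import *
plan('L',[[-23,-24,147]])
```

```text
t 6.75 rotvec(tool) [ 0.0001 -0.0002  0.0004] deg 0.0 force [-2.25 -1.75  2.68] q [-1.01  0.71  0.43  1.88  0.84  0.53 -0.43]
in stand mm [-23.   -7.  144.6] force stand [-0.93 -2.69  2.68]
[-23, -24, 147] shift in goal tool axes mm [ -1.6 -17.   -1.8]
```

It yields at a low force, so this is the right way. Continuing to the click.

Call:
apply_moves:
  claw: [0, 0, 0, 0, 0, 0]
  xyz:
    - [0.001, 0.004, 0.0012]
    - [0.001, 0.004, 0.0014]
    - [0.0012, 0.004, 0.0016]
    - [0.0012, 0.004, 0.0016]
    - [0.0012, 0.004, 0.0016]
    - [0, 0, 0]
  twist:
    - [0, 0, 0]
    - [0, 0, 0]
    - [0, 0, 0]
    - [0, 0, 0]
    - [0, 0, 0]
    - [0, 0, 0]

```text
clock: 7.35
position: [0.6582, 0.2273, 0.1351]
tool_rot: [-3.141, 0.698, 2.565]
force: [-3.4, -2.8, 3.4]
grip_width: -0.0003
finger_force: 2.0
```

Run:
```python
from h import *
plan('L',[[-23,-24,147]])
f=bot.grab_frame("scene"); p=np.load("pL.npy")
for a in(0,.5,.6,.7): print(a,proj(f,w(p,[-30,70*np.sin(a),88+70*np.cos(a)])).round(0))
cv2.imwrite("pics/s3.png",cv2.resize(f["img"][180:380,210:420],None,fx=2.8,fy=2.8)[:,:,::-1])
```

```text
t 7.35 rotvec(tool) [-0.     -0.0003  0.0005] deg 0.0 force [-3.39 -2.75  3.41] q [-1.    0.75  0.41  1.83  0.82  0.55 -0.42]
in stand mm [-22.6  12.9 135.1] force stand [-1.34 -4.16  3.41]
[-23, -24, 147] shift in goal tool axes mm [ -7.3 -36.9  -9.3]
0 [[303. 275.]]
0.5 [[289. 290.]]
0.6 [[286. 294.]]
0.7 [[284. 298.]]
```

View pics/s3.png

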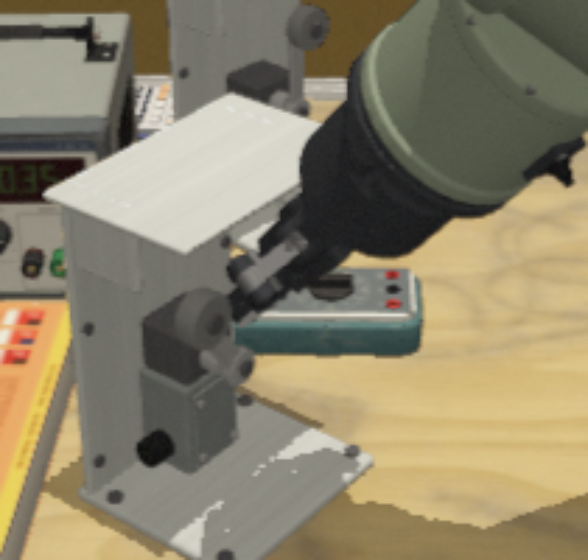

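The roller face is at about (285,295) in full-image pixels, which matches a lever angle of about 0.6 rad. The force is about 5 N, past the click. Holding briefly, then backing off along the same path and out.

Call:
apply_moves:
  claw: [0, 0, 0, 0, 0, 0, 0, 0, 0, 0, 0, 0, 0, 0, 0, 0, 0, 0, 0]
  xyz:
    - [0.0006, 0.002, 0.0008]
    - [0, 0, 0]
    - [0, 0, 0]
    - [-0.0018, -0.006, -0.0025]
    - [-0.0018, -0.006, -0.0025]
    - [-0.0016, -0.006, -0.0022]
    - [-0.0012, -0.006, -0.0015]
    - [-0.001, -0.006, -0.001]
    - [0, -0.006, -0.0005]
    - [0, -0.006, 0]
    - [0, -0.006, 0]
    - [0, -0.006, 0]
    - [0, 0, 0]
    - [0, 0, 0]
    - [0, 0, -0.025]
    - [0, 0, -0.025]
    - [0, 0, -0.025]
    - [0, 0, -0.025]
    - [0, 0, 0]
  twist:
    - [0, 0, 0]
    - [0, 0, 0]
    - [0, 0, 0]
    - [0, 0, 0]
    - [0, 0, 0]
    - [0, 0, 0]
    - [0, 0, 0]
    - [0, 0, 0]
    - [0, 0, 0]
    - [0, 0, 0]
    - [0, 0, 0]
    - [0, 0, 0]
    - [0, 0, 0]
    - [0, 0, 0]
    - [0, 0, 0]
    - [0, 0, 0]
    - [0, 0, 0]
    - [0, 0, 0]
    - [0, 0, 0]

```text
clock: 9.3
position: [0.5748, 0.2213, 0.2256]
tool_rot: [3.137, 0.697, 2.564]
force: [1.2, -0.1, 0.1]
grip_width: -0.0002
finger_force: 0.0
```

Run:
```python
from h import *
plan('L',[[-86,-40,223]])
plan('R',[[-150,38,223],[-86,38,223],[-23,38,148]])
f=bot.grab_frame("scene"); cv2.imwrite("pics/s4.png",f["img"][:,:,::-1])
```

```text
t 9.3 rotvec(tool) [ 0.0044 -0.0008 -0.0002] deg 0.3 force [ 1.2  -0.11  0.09] q [-1.13  0.51  0.42  1.97  0.8   0.69 -0.4 ]
in stand mm [-89.2 -37.7 225.6] force stand [1.06 0.56 0.09]
[-86, -40, 223] shift in goal tool axes mm [-0.8 -2.3  4.1]
t 9.3 rotvec(tool) [ 0.0881 -0.0011  0.0996] deg 7.6 force [ 1.2  -0.11  0.09] q [-1.13  0.51  0.42  1.97  0.8   0.69 -0.4 ]
in stand mm [-283.2  204.2  225.6] force stand [0.98 0.7  0.09]
[-150, 38, 223] shift in goal tool axes mm [-100.3 -166.2   87.6]
[-86, 38, 223] shift in goal tool axes mm [-149.3 -166.2  128.7]
[-23, 38, 148] shift in goal tool axes mm [-149.4 -166.2  226.7]
```

View pics/s4.png

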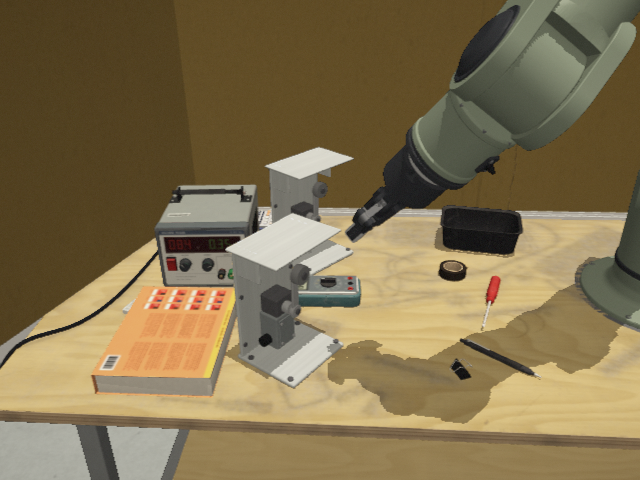

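The left lever is upright again, roller at (301,275), and the multimeter hasn't moved. On to the right stand, which must give to -y: entering on its +y side.

Call:
apply_moves:
  claw: [0, 0, 0, 0, 0, 0, 0, 0, 0, 0, 0, 0]
  xyz:
    - [0, 0, 0]
    - [0, 0, 0]
    - [0, -0.035, 0]
    - [0, -0.035, 0]
    - [0, -0.035, 0]
    - [-0.025, -0.01, 0.0215]
    - [-0.025, -0.01, 0.0215]
    - [-0.025, -0.01, 0.0215]
    - [-0.025, -0.01, 0.0215]
    - [-0.025, -0.01, 0.0215]
    - [-0.024, -0.01, 0.0215]
    - [0, 0, 0]
  twist:
    - [0.044, -0.0005, 0.05]
    - [0.044, -0.0005, 0.05]
    - [0, 0, 0]
    - [0, 0, 0]
    - [0, 0, 0]
    - [0, 0, 0]
    - [0, 0, 0]
    - [0, 0, 0]
    - [0, 0, 0]
    - [0, 0, 0]
    - [0, 0, 0]
    - [0, 0, 0]

```text
clock: 10.55
position: [0.6177, -0.0399, 0.2212]
tool_rot: [-3.135, 0.701, 2.429]
force: [-0.4, 1.4, 0.1]
grip_width: 0.0
finger_force: 0.0
```

Run:
```python
from h import *
plan('R',[[-86,38,223],[-23,38,148]])
```

```text
t 10.55 rotvec(tool) [-0.0092  0.0024 -0.0036] deg 0.6 force [-0.35  1.41  0.1 ] q [-0.78  0.48  0.59  2.1   0.96  0.4  -0.3 ]
in stand mm [-80.7  33.7 221.2] force stand [-1.19  0.84  0.1 ]
[-86, 38, 223] shift in goal tool axes mm [ 2.9  4.3 -4.7]
[-23, 38, 148] shift in goal tool axes mm [ 2.9  4.3 93.2]
```

Joint 6 is at 0.40 against its 0.16 limit, so I'll lean a bit less (35°).

Run:
```python
from h import *
plan('R',[[-82.2,39,226.8],[-24.8,39,144.9]],35)
```

```text
t 10.55 rotvec(tool) [-0.009   0.0897 -0.004 ] deg 5.2 force [-0.35  1.41  0.1 ] q [-0.78  0.48  0.59  2.1   0.96  0.4  -0.3 ]
in stand mm [-80.7  33.7 221.2] force stand [-1.19  0.84  0.1 ]
[-82.2, 39, 226.8] shift in goal tool axes mm [-2.   5.3 -5.4]
[-24.8, 39, 144.9] shift in goal tool axes mm [-2.   5.3 94.6]
```

Call:
apply_moves:
  claw: [0, 0, 0]
  xyz:
    - [0, 0.004, -0.005]
    - [0, 0, 0]
    - [0, 0, 0]
  twist:
    - [0, 0.0873, 0]
    - [0, 0, 0]
    - [0, 0, 0]

```text
clock: 10.85
position: [0.6173, -0.0316, 0.2246]
tool_rot: [-3.139, 0.621, 2.429]
force: [-0.4, -0.7, 0.3]
grip_width: -0.0003
finger_force: 0.0
```

Run:
```python
from h import *
plan('R',[[-82.2,39,226.8],[-24.8,39,144.9]],35)
```

```text
t 10.85 rotvec(tool) [-0.0057  0.01   -0.0039] deg 0.7 force [-0.4  -0.7   0.33] q [-0.66  0.43  0.45  2.05  0.79  0.47 -0.1 ]
in stand mm [-86.4  39.8 224.6] force stand [ 0.15 -0.8   0.33]
[-82.2, 39, 226.8] shift in goal tool axes mm [-4.7 -0.8  0.6]
[-24.8, 39, 144.9] shift in goal tool axes mm [ -4.7  -0.8 100.6]
```

Call:
apply_moves:
  claw: [0, 0, 0, 0]
  xyz:
    - [0, 0, 0]
    - [0, 0, 0.025]
    - [0, 0, 0.025]
    - [0, 0, 0]
  twist:
    - [0, 0, 0]
    - [0, 0, 0]
    - [0, 0, 0]
    - [0, 0, 0]

```text
clock: 11.25
position: [0.6384, -0.0498, 0.1816]
tool_rot: [-3.132, 0.619, 2.436]
force: [-0.2, 0.0, 0.2]
grip_width: 0.0
finger_force: 0.0
```

Run:
```python
from h import *
plan('R',[[-24.8,39,144.9]],35)
```

```text
t 11.25 rotvec(tool) [-0.0081  0.0079  0.0015] deg 0.7 force [-0.21  0.04  0.18] q [-0.63  0.54  0.48  2.04  0.83  0.35 -0.14]
in stand mm [-58.6  39.7 181.6] force stand [-0.18 -0.1   0.18]
[-24.8, 39, 144.9] shift in goal tool axes mm [-6.6 -0.7 49.4]
```

Call:
apply_moves:
  claw: [0, 0, 0, 0]
  xyz:
    - [-0.003, 0, 0.016]
    - [-0.002, 0, 0.017]
    - [0, 0, 0.016]
    - [0, 0, 0]
  twist:
    - [0, 0, 0]
    - [0, 0, 0]
    - [0, 0, 0]
    - [0, 0, 0]

```text
clock: 11.65
position: [0.6631, -0.0705, 0.146]
tool_rot: [-3.134, 0.619, 2.435]
force: [-0.5, 0.4, 1.1]
grip_width: -0.0001
finger_force: 0.0
```

Run:
```python
from h import *
plan('R',[[-24.8,39,144.9]],35)
```

```text
t 11.65 rotvec(tool) [-0.0067  0.008   0.0009] deg 0.6 force [-0.48  0.36  1.11] q [-0.58  0.64  0.5   2.    0.86  0.26 -0.16]
in stand mm [-26.4  40.  146. ] force stand [-0.6  -0.04  1.11]
[-24.8, 39, 144.9] shift in goal tool axes mm [-0.7 -1.   1.9]
```

Clear of everything at y=+40. Pushing toward -y: 12 mm to contact, then 10 mm.

Call:
apply_moves:
  claw: [0, 0, 0, 0, 0, 0, 0]
  xyz:
    - [0, -0.004, 0.001]
    - [0, -0.004, 0.001]
    - [0, -0.004, 0]
    - [0, -0.004, 0]
    - [0, -0.003, 0]
    - [0, -0.003, 0]
    - [0, 0, 0]
  twist:
    - [0, 0, 0]
    - [0, 0, 0]
    - [0, 0, 0]
    - [0, 0, 0]
    - [0, 0, 0]
    - [0, 0, 0]
    - [0, 0, 0]

```text
clock: 12.35
position: [0.6499, -0.0882, 0.1455]
tool_rot: [-3.137, 0.619, 2.433]
force: [1.6, 1.9, 2.2]
grip_width: -0.0
finger_force: 1.1
```

Run:
```python
from h import *
plan('R',[[-24.8,18,144.9]],35)
```

```text
t 12.35 rotvec(tool) [-0.0049  0.0078 -0.0009] deg 0.5 force [1.59 1.9  2.21] q [-0.58  0.64  0.54  2.04  0.91  0.21 -0.19]
in stand mm [-24.8  17.9 145.5] force stand [-0.03  2.48  2.21]
[-24.8, 18, 144.9] shift in goal tool axes mm [0.3 0.1 0.5]
```

It gives as expected, at about 2.5 N. Joint 6 is getting low (0.21), so I'll ease the lean a little while following the arc down.

Call:
apply_moves:
  claw: [0, 0, 0, 0]
  xyz:
    - [0.0015, -0.004, 0.0004]
    - [0.0015, -0.004, 0.0006]
    - [0.0015, -0.004, 0.0006]
    - [0, 0, 0]
  twist:
    - [0, 0.015, 0]
    - [0, 0.015, 0]
    - [0, 0.015, 0]
    - [0, 0, 0]

```text
clock: 12.75
position: [0.6402, -0.0959, 0.1419]
tool_rot: [-3.138, 0.574, 2.431]
force: [1.2, 2.1, 2.3]
grip_width: -0.0001
finger_force: 1.5
```

Run:
```python
from h import *
plan('R',[[-24.8,18,144.9]],35)
```

```text
t 12.75 rotvec(tool) [-0.0047 -0.0373 -0.0021] deg 2.2 force [1.19 2.07 2.28] q [-0.48  0.6   0.44  2.04  0.87  0.25 -0.11]
in stand mm [-27.2   5.8 141.9] force stand [-0.44  2.35  2.28]
[-24.8, 18, 144.9] shift in goal tool axes mm [-3.7 12.2 -1. ]
```

Call:
apply_moves:
  claw: [0, 0, 0, 0, 0, 0]
  xyz:
    - [0.0006, -0.0036, 0.0008]
    - [0.0006, -0.0036, 0.001]
    - [0.0007, -0.0036, 0.001]
    - [0.0007, -0.0036, 0.001]
    - [0.0007, -0.0036, 0.001]
    - [0, 0, 0]
  twist:
    - [0, 0.005, 0]
    - [0, 0.005, 0]
    - [0, 0.005, 0]
    - [0, 0, 0]
    - [0, 0, 0]
    - [0, 0, 0]

```text
clock: 13.35
position: [0.6279, -0.1089, 0.1355]
tool_rot: [-3.137, 0.558, 2.433]
force: [4.4, 2.5, 0.7]
grip_width: -0.0001
finger_force: 2.4
```

Run:
```python
from h import *
plan('R',[[-24.8,18,144.9]],35)
```

```text
t 13.35 rotvec(tool) [-0.0051 -0.0525 -0.0006] deg 3.0 force [4.44 2.55 0.68] q [-0.45  0.6   0.44  2.07  0.89  0.22 -0.11]
in stand mm [-28.1 -12.1 135.5] force stand [1.72 4.82 0.68]
[-24.8, 18, 144.9] shift in goal tool axes mm [-8.1 30.1 -5.8]
```

Call:
apply_moves:
  claw: [0, 0, 0, 0]
  xyz:
    - [0.0009, -0.003, 0.0013]
    - [0.0009, -0.003, 0.0013]
    - [0, 0, 0]
    - [0, 0, 0]
  twist:
    - [0, 0.003, 0]
    - [0, 0.003, 0]
    - [0, 0, 0]
    - [0, 0, 0]

```text
clock: 13.75
position: [0.6243, -0.1131, 0.1327]
tool_rot: [-3.138, 0.553, 2.433]
force: [4.3, 3.1, 1.6]
grip_width: -0.0002
finger_force: 2.7
```

Run:
```python
from h import *
plan('R',[[-24.8,18,144.9]],35)
f=bot.grab_frame("scene"); p=np.load("pR.npy")
for a in(0,.5,.6,.7): print(a,proj(f,w(p,[-30,-70*np.sin(a),88+70*np.cos(a)])).round(0))
cv2.imwrite("pics/s5.png",cv2.resize(f["img"][130:260,240:420],None,fx=4,fy=4)[:,:,::-1])
```

```text
t 13.75 rotvec(tool) [-0.0046 -0.0582 -0.0008] deg 3.3 force [4.3  3.11 1.62] q [-0.44  0.6   0.43  2.07  0.9   0.21 -0.11]
in stand mm [-28.1 -17.7 132.7] force stand [1.25 5.16 1.62]
[-24.8, 18, 144.9] shift in goal tool axes mm [-9.7 35.7 -8.1]
0 [[323. 190.]]
0.5 [[335. 190.]]
0.6 [[337. 190.]]
0.7 [[338. 191.]]
```

View pics/s5.png

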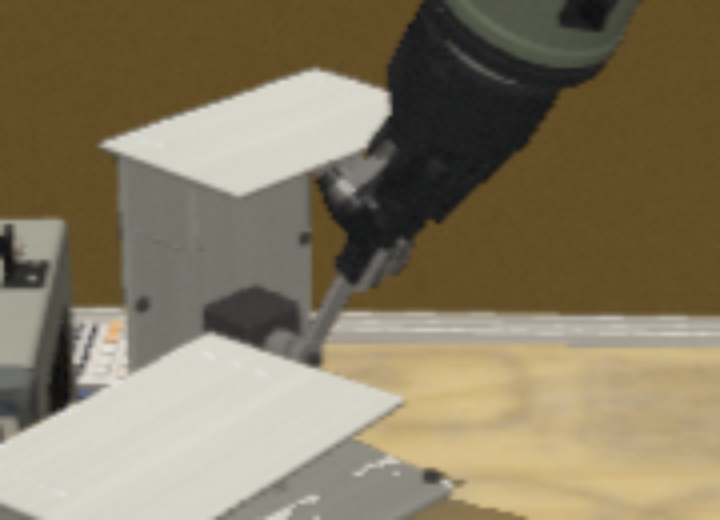

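The lever arm is tilted: pivot at crop (300,345), top hidden behind the finger near (390,260). That matches about 0.65–0.7 rad, and the force is above 5 N, past the click. Releasing the same way and backing out.

Call:
apply_moves:
  claw: [0, 0, 0, 0, 0, 0, 0, 0, 0, 0, 0, 0, 0, 0, 0, 0, 0, 0]
  xyz:
    - [-0.001, 0.006, -0.002]
    - [-0.001, 0.006, -0.002]
    - [-0.001, 0.006, -0.0015]
    - [0, 0.006, -0.001]
    - [0, 0.006, 0]
    - [0, 0.006, 0]
    - [0, 0.006, 0]
    - [0, 0.006, 0]
    - [0, 0.006, 0]
    - [0, 0.004, 0]
    - [0, 0, 0]
    - [0, 0, -0.025]
    - [0, 0, -0.025]
    - [0, 0, -0.025]
    - [0, 0, -0.025]
    - [0, 0, -0.025]
    - [0, 0, 0]
    - [0, 0, 0]
  twist:
    - [0, 0, 0]
    - [0, 0, 0]
    - [0, 0, 0]
    - [0, 0, 0]
    - [0, 0, 0]
    - [0, 0, 0]
    - [0, 0, 0]
    - [0, 0, 0]
    - [0, 0, 0]
    - [0, 0, 0]
    - [0, 0, 0]
    - [0, 0, 0]
    - [0, 0, 0]
    - [0, 0, 0]
    - [0, 0, 0]
    - [0, 0, 0]
    - [0, 0, 0]
    - [0, 0, 0]

```text
clock: 15.6
position: [0.6119, -0.0258, 0.2463]
tool_rot: [-3.138, 0.553, 2.432]
force: [-0.3, -0.2, 0.1]
grip_width: -0.0003
finger_force: 0.0
```

Run:
```python
from h import *
plan('R',[[-24.8,18,144.9]],35)
f=bot.grab_frame("scene"); cv2.imwrite("pics/s6.png",f["img"][:,:,::-1])
print([(np.round(d["position"],3).tolist(),round(d["score"],2)) for d in bot.find_in("scene","multimeter_mid")])
```

```text
t 15.6 rotvec(tool) [-0.0043 -0.0579 -0.0013] deg 3.3 force [-0.33 -0.24  0.12] q [-0.49  0.36  0.24  1.99  0.71  0.59  0.03]
in stand mm [-94.3  40.7 246.3] force stand [-0.09 -0.4   0.12]
[-24.8, 18, 144.9] shift in goal tool axes mm [  1.2 -22.7 122.9]
[([0.613, 0.065, 0.032], 0.61)]
```

View pics/s6.png

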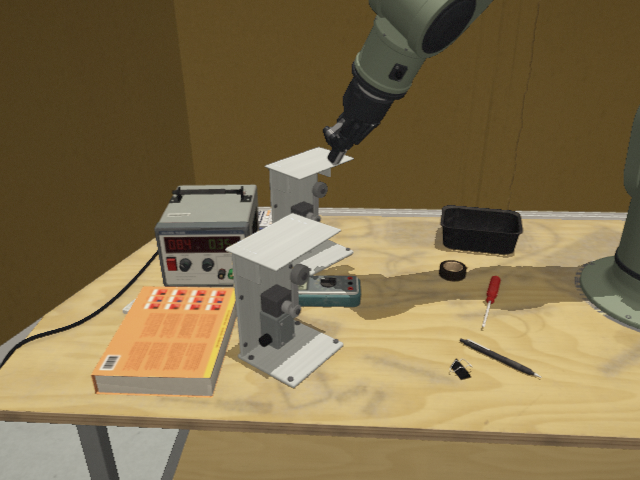

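Both levers are upright, rollers at (301,275) and (321,190). The meter is unmoved and the arm is clear.

```bash
python3 -c "
from workcell import bot
print(bot.job_done())"
```

```text
the job is handed in; nothing more can be done
None
```

I pushed the left lever past its click (it gives to its stand's +y) and then the right one (-y). Both sprang back upright, the multimeter has not moved, and the job was handed in at about 16 s; no verdict was shown.

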